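Release the analyser's battery drawer with the pin tool

TASK

Take the orange pin tool out of its wooden stand, press down the red release pad at the bottom of the recess in the blood analyser's battery drawer with its pin, keep the pad held down, and push the drawer out with the pin all the way to its open stop. Then put the tool back upright in its stand and let go. Work gently: nothing but the pin tool may touch the analyser, feel for the pad and press no harder than it needs, for it breaks under 20 N, and leave the bottle, the jar and the tube rack where they are.

Things in the scene. Friction and masses are not known exactly. Their poses are not given: they have to be found in the camera images.
- analyser: White portable blood analyser, 180 x 200 x 80 mm (x, y, z), fixed; origin: centre of its underside, z up. In its top lies the battery drawer, flush with the case: grey front part 56 x 60 mm with the recess, blue battery behind it. The drawer slides level along the analyser's -y, out of its side. Nothing but the pin tool may touch it, and the tool with at most 30 N in all.
- battery_drawer (a joint): How far the drawer is out, m: 0 shut, 0.042 at its open stop. A sprung catch under the red pad holds it at 0, 14, 28 and 42 mm (1.5 mm play): wherever the pad is let up on the way it is caught again. Freed, it slides with about 2 N of friction, plus what the pressing pin adds.
- recess (a point): Centre of the mouth of the recess, level with the drawer's top; moves with the drawer, axes as the analyser's. A square well 14 mm wide, straight walls, 3 mm chamfer round the mouth; the pin pushes the drawer by its wall. The red pad fills the bottom: untouched, its face lies 3 to 15 mm below the mouth; this differs between analysers and is not measured.
- release (a point): Nominal place of the red release pad: on the recess's axis, 9 mm below its mouth, fixed in the drawer; it does not move with the pad. The pad's real face, untouched, is up to 6 mm above or below. The pad starts to move at 3 N and takes 1 N more for each mm; the drawer is free from 3.5 to 4 mm down (about 7 N); a hard stop comes 5.5 mm down (8.5 N). More than 20 N on the pad breaks it.
- pin_tool_mid (a point): Centre of the pin tool's handle, half-way up: an orange square bar 18 x 18 x 60 mm, sides along this point's x and y, z up the tool. Below it an orange round collar 26 mm across, 4 mm high, then a steel pin 6 mm across, 40 mm long; the tip is 74 mm below this point. 70 g. It stands loose in its stand, pin in the hole, collar on the stand's top.
- pin_tip (a point): End of the steel pin of the pin tool, on its axis.
- stand_mouth (a point): Centre of the hole's mouth in the top of the tool stand, a fixed wooden block 64 x 64 x 50 mm; z up, 50 mm above the table. The round hole is 14 mm wide (3 mm chamfer), 46 mm deep. With the tool fully home the handle's centre is 34 mm above this point.
- stain_bottle: Amber bottle, 36 mm across, 75 mm tall, standing loose; origin at the centre of its underside.
- sample_jar: Clear jar with red lid, 48 mm across, 55 mm tall, standing loose; origin at the centre of its underside.
- tube_rack: Green rack of red- and white-capped tubes, 60 x 170 x 57 mm, loose; origin at the centre of its underside.
Things that resemble listed ones, but are neither listed nor needed, are in the scene too. Of the things that look like the part that bears pin_tool_mid, the smaller one is meant. Of the things shaped like the part that bears stand_mouth, the wooden one is meant.

How it is judged (in metres and radians):
On the way, in this order (a step that is already met when the one before it is completed fails the run):
1. the tool is lifted clear of its stand by the gripper (height (world z) of pin_tip above 0.055 m and contact force between the fingers and pin_tool above 1 N), for 0.2 s.
2. the pin, in the recess, has freed the drawer and pushed it at least 5 mm (value of joint battery_drawer above 0.005 m and horizontal distance between pin_tip and recess below 0.01 m and z of pin_tip in the frame of recess below -0.004 m and contact force between pin_tool and analyser above 2 N).
3. the drawer is pushed out to its open stop with the pin in the recess (value of joint battery_drawer above 0.0405 m and horizontal distance between pin_tip and recess below 0.01 m and z of pin_tip in the frame of recess below -0.003 m).
At the end, for the whole second after the job is handed in: The drawer is at its open stop (at least 39.5 mm out); the tool stands at rest in its stand, upright within 0.15 rad, pin in the hole, handle centre no more than 38 mm above the stand's mouth, released (value of joint battery_drawer above 0.0395 m and horizontal distance between pin_tip and stand_mouth below 0.01 m and z of pin_tool_mid in the frame of stand_mouth below 0.038 m and angle between pin_tool_mid's own z axis and vertical below 0.15 rad and linear speed of pin_tool below 0.02 m/s); the robot touches nothing.
It fails at once if the tool presses on the analyser with more than 30 N (contact force between pin_tool and analyser above 30 N).
It fails at once if the red release pad is pressed with more than 20 N (contact force between pin_tool and catch above 20 N).
It fails at once if the gripper or arm touches the analyser (contact force between any of the fingers, the arm and analyser above 1 N).
It fails at once if the bottle, jar or rack is moved more than 15 mm (distance of any of stain_bottle, sample_jar, tube_rack from where it was at the start of the episode above 0.015 m).
It also fails if it takes over 72 s, if anything falls off the work surface, if the arm or the gripper's body presses on something with over 40 N, if the wrist force passes 120 N, or if a joint passes its speed limit or range.

ROBOT

A 7-joint arm with a two-finger parallel gripper is mounted at the origin on the work surface. World frame = base frame: x ahead of the robot, y to its left, z up, the work surface at z = 0. Lengths are in mm, angles in rad, forces in N, time in s.
With the tool pointing down it reaches from about 400 to 850 mm from the base axis. Payload 10.4 kg.
Tool frame: the origin (TCP) lies at the very end of the fingers, on their centre line; the grasp point (between the pads) lies 19 mm behind it; z points along the fingers, y is the line along which they close (so a half turn about z gives the same grasp; the last joint's range is limited). The gripper opens to 85 mm and grips with 20 to 120 N. Pads are 22 mm wide; open, the fingers measure 114 mm over their backs; the gripper's body (76 mm by 85 mm) begins 54 mm behind the grasp point. The pads swing forward as they close: fully open they stand 13 mm farther back than shut.
Start: joints at [-1.271, 0.332, -0.065, 1.46, 0.022, 1.35, -0.088], TCP at [198.252, 592.746, 231.338] pointing down, gripper open.
Joint ranges: [-2.6, 2.6], [-0.5, 2.12], [-1.47, 1.34], [0.16, 2.42], [-1.27, 4.41], [0.06, 2.06], [-2.6, 2.6]. Speed limits (rad/s): [2.22, 2.22, 2.79, 2.79, 3.14, 3.14, 3.14].

INTERFACE

Orientations are given as a unit quaternion [w, x, y, z].
In Python, from plant import manip gives the robot as it stands.
- The arm moves only by the shell command python3 -m jog 'ROWS' [FORCE]. ROWS is JSON, a list of rows, each a list of 3 entries, a list of its own where there are three numbers: the shift along the world's x, y, z as a fraction of full scale, then the turn about the world's z as a fraction of full scale, then the finger opening in mm, from 0 to 85.4. In form: [[[tx, ty, tz], yaw, fingers], ...]. A call has 1 to 10 rows; each row shifts and turns the commanded pose from where the row before left it; what a row does not reach is not made up. Full scale, the value 1, is 0.2 m for a shift and 0.5 rad for a turn. A row lasts 1/12 s, in which the tool goes at most 41.7 mm and 7.16 degrees, less where a joint would pass 70% of its speed; a pose out of reach is approached as far as the arm can. A call with a number of a shift or a turn outside -1 to 1 is refused whole. A call with a gripper value outside its range is refused whole. The fingers move at their own pace and stop on an object; FORCE is the grip in N (left out, the last holds). Time passes only in rows, so rows that do not move let the fingers close. It gives the time, the measured TCP pose, the force, the opening and the grip force at its end, in the units of the state.
- manip.get_state(): the state, without advancing time (a new reading comes with each control period).
- manip.get_image(name): name is "scene" or "top" or "wrist"; returns (picture, depth): 480x640x3 uint8, blue, green, red; 480x640 float32, mm along the optical axis (not along the pixel's ray), 0 where there is no reading.
- manip.camera_params(name): a dict with "intrinsics" (3x3 intrinsics, pixels), "world_from_camera" (4x4, takes a point from camera to world coordinates); the wrist camera has in their place "T_tool_cam" (4x4, takes a point from camera to tool coordinates, whose origin is the TCP and whose axes are the flange's). Camera axes: x right, y up, looking along -z (the intrinsics and any distortion apply to the point x, -y, -z); pixel columns grow to the right and rows downward; lengths in mm; the calibration is good to about 2 mm. The wrist camera is an equidistant fisheye: a pixel r from the principal point sees the ray r / f radians off the axis. A picture is of the moment at which its call begins: read the wrist's pose just before it. camera_params takes no time and is no camera call.
- manip.finish_job(): hands the job in; it is judged then, once.
Trained networks look in the newest picture that a camera, given by its name, has taken for a name from the list of things; names that differ only in an ending like _2 or _b are one class to them, and where a whole thing is asked for, a point or a joint stands for the part that bears it (a point fixed in the world has none). Each returns a list of dicts, best first, with "p" (0 to 1); they miss things now and then, are a little off and sometimes report something else, mostly with a low value. They report only what shows in the picture. A call takes as long as a camera call. They do not tell look-alikes from the thing itself.
- manip.search_frame(camera, thing): "point" ([column, row] in pixels, amid what is visible of it).
- manip.tip_of(camera, thing): "point" ([column, row] in pixels: a listed point, or the origin of a listed thing).
The state is a dict: "time": time; "qpos": joint angles; "dq": joint speeds; "joint_efforts": joint torques, N m; "ee_pos": TCP position; "tcp_rot": TCP orientation; "contact_force": force on the tool from outside, world axes, zero at the start; "wrist_torque": the same for the moment, N m; "width": finger opening in mm; "grasp_force": force on a finger pad.
Only numpy, scipy, OpenCV 4.12 (cv2) and the standard library are available. Lean on these libraries where they do the work, as an engineer would, in place of code of your own. Each camera call takes 0.05 s, during which the arm holds its last target. There are 200 camera calls.

## Working session

There is one attempt and no reset: what is moved stays moved. The work goes in short steps, Python scripts to look and compute and a shell command to move; the robot and the scene stay as the last step left them, time stands still between calls to the robot, and variables do not carry over. Pictures are saved under pics/ and viewed, at most 10 in all, crops included, and the job is handed in when it is done.

```bash
mkdir -p pics; ls; cat > h.py <<'E'
import numpy as np, cv2
from plant import manip
def world(cam,px,depth,half=2):
    """pixel -> world mm for fixed cameras using depth (median)"""
    P=manip.camera_params(cam);K=np.array(P["intrinsics"]);T=np.array(P["world_from_camera"])
    u,v=int(round(px[0])),int(round(px[1]))
    d=depth[max(v-half,0):v+half+1,max(u-half,0):u+half+1];d=np.median(d[d>0])
    r=np.linalg.inv(K)@[px[0],px[1],1]
    return (T@[r[0]*d,-r[1]*d,-d,1])[:3]
def at_z(cam,px,z):
    P=manip.camera_params(cam);K=np.array(P["intrinsics"]);T=np.array(P["world_from_camera"])
    r=np.linalg.inv(K)@[px[0],px[1],1];d=T[:3,:3]@[r[0],-r[1],-1];o=T[:3,3]
    return o+d*(z-o[2])/d[2]
E
python3 - <<'E'
from h import *
np.set_printoptions(precision=1,suppress=True)
for c in("top","scene"):
    im,d=manip.get_image(c);cv2.imwrite(f"pics/{c}0.png",im);np.save(f"{c}0.npy",d)
    P=manip.camera_params(c);print(c,np.array(P["world_from_camera"])[:3,3],[k for k in P])
    for t in("analyser","recess","pin_tool_mid","stand_mouth","stain_bottle","sample_jar","tube_rack"):
        for r in manip.tip_of(c,t): print(t,np.round(r["point"],1),round(r["p"],2),world(c,r["point"],d))
E
```

```text
pics
top [ 459.1  -25.5 1073.3] ['intrinsics', 'world_from_camera']
analyser [391.6 274.6] 0.79 [ 536.7 -179.6   75.7]
recess [432.6 261.4] 0.92 [ 563.5 -262.6   68.5]
pin_tool_mid [185.6 239.8] 0.7 [598.5 213.3 118.8]
pin_tool_mid [179.3 288.1] 0.64 [509.5 228.8  90.9]
stand_mouth [180.1 290.8] 0.73 [504.3 226.7  92.6]
stand_mouth [243.7 259.7] 0.61 [568.5 113.1  49. ]
stand_mouth [302.  335.7] 0.37 [418.4  -4.6  52.8]
stain_bottle [302.2 335.4] 0.51 [419.1  -5.   55.8]
stain_bottle [178.5 291.7] 0.22 [502.1 226.6 104.3]
sample_jar [300.2 241. ] 0.64 [605.9  -0.1  54.1]
tube_rack [310.7 163.4] 0.88 [769.5 -20.9  45.9]
scene [895.1 475.9 699.8] ['intrinsics', 'world_from_camera']
analyser [311.  220.8] 0.67 [ 591.  -109.4   83.8]
analyser [290.3 180.3] 0.62 [ 569.  -242.2   81. ]
analyser [236.2 319.2] 0.25 [795.3   6.5  46.6]
recess [287.7 172.4] 0.69 [ 561.8 -269.2   80.9]
pin_tool_mid [467.5 336.9] 0.79 [516.2 241.2 101.8]
pin_tool_mid [410.3 352.5] 0.67 [619.2 233.4 129.3]
stand_mouth [381.8 315.5] 0.94 [575.8 114.5  40.9]
stand_mouth [462.2 347. ] 0.73 [516.  239.2  71.3]
stain_bottle [410.8 257.3] 0.87 [438.9  15.9  20.3]
sample_jar [327.7 294.3] 0.9 [628.4  22.1  28.1]
tube_rack [237.6 324. ] 0.87 [797.   16.7  46.8]
```

View pics/top0.png

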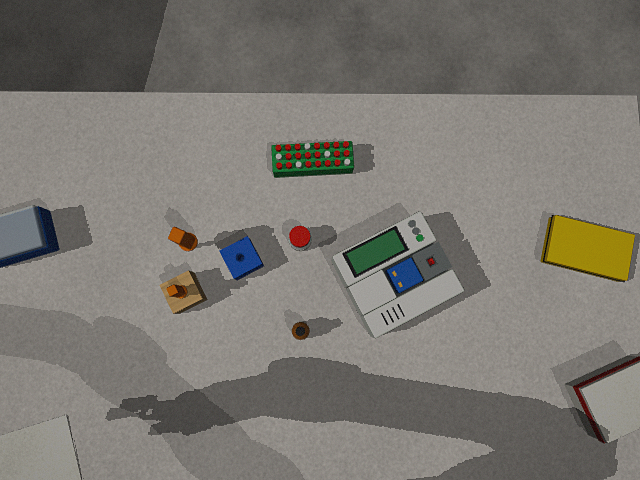

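View pics/scene0.png

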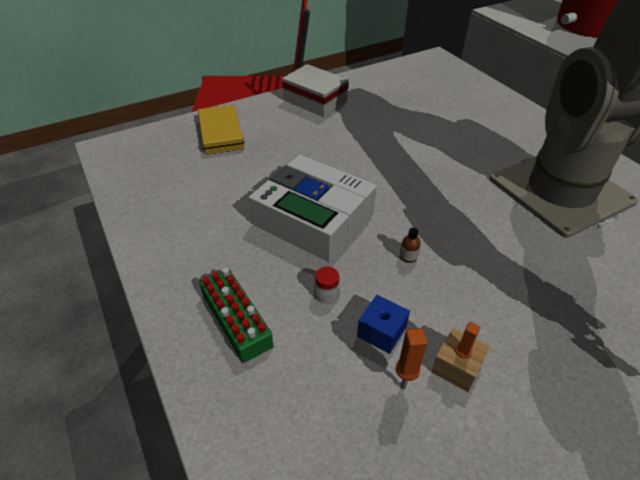

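```bash
python3 - <<'E'
from h import *
np.set_printoptions(precision=2,suppress=True)
im=cv2.imread("pics/top0.png");d=np.load("top0.npy")
a=cv2.resize(im[215:325,140:280],None,fx=4,fy=4,interpolation=cv2.INTER_CUBIC)
cv2.imwrite("pics/crop.png",a)
for k in ("T_tool_cam","intrinsics"): print(np.array(manip.camera_params("wrist")[k]))
s=manip.get_state();print(s["ee_pos"],s["tcp_rot"],s["contact_force"],s["width"])
hsv=cv2.cvtColor(im,cv2.COLOR_BGR2HSV)
m=cv2.inRange(hsv,(5,150,80),(16,255,255));n,l,st,c=cv2.connectedComponentsWithStats(m)
for i in range(1,n):
    if st[i,4]>30: print(st[i],c[i],np.percentile(d[l==i],[5,50]),world("top",c[i],d))
for p in [(404,277),(432,262)]: print(at_z("top",p,80))
for p in [(177,291),(180,290)]: print(at_z("top",p,114))
E
```

```text
[[  -0.      0.96    0.28   71.73]
 [   1.      0.      0.      0.26]
 [   0.      0.28   -0.96 -141.16]
 [   0.      0.      0.      1.  ]]
[[371.65   0.   316.02]
 [  0.   371.65 242.22]
 [  0.     0.     1.  ]]
[198.25 592.75 231.36] [-0.    0.16  0.99  0.  ] [ 0.47 -0.96  0.39] 85.44927937296013
[168 227  29  24 260] [180.32 237.59] [929.94 933.83] [598.33 215.74 147.78]
[166 284  12  13  93] [171.66 289.82] [949.65 953.16] [505.14 236.85 114.22]
[176 285  11  14  45] [182.78 292.44] [1007.36 1011.85] [502.31 228.04  66.69]
[292 324  12  15  65] [295.68 331.62] [1003.72 1007.61] [426.95   7.22  72.71]
[ 531.72 -203.04   80.  ]
[ 561.1  -258.63   80.  ]
[502.96 226.93 114.  ]
[504.81 221.44 114.  ]
```

View pics/crop.png

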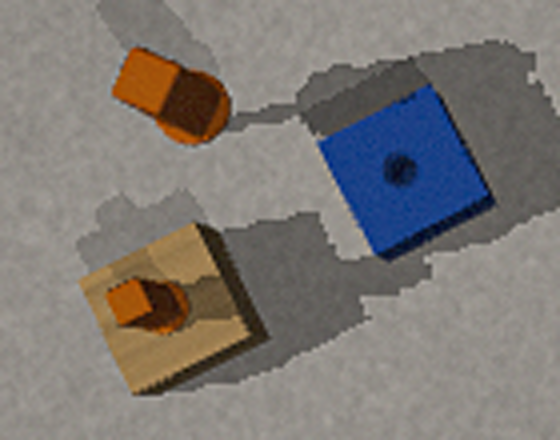

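```bash
python3 -m jog '[[[0.13,-0.15,0],0,50],[[0.13,-0.15,0],0,50],[[0.13,-0.15,0],0,50],[[0.13,-0.15,0],0,50],[[0.13,-0.15,0],0,50],[[0.13,-0.15,0],0,50],[[0.13,-0.15,0],0,50],[[0.13,-0.15,0],0,50],[[0.13,-0.15,0],0,50],[[0.13,-0.15,0],0,50]]'
python3 -m jog '[[[0.1,-0.12,0],0,50],[[0.1,-0.12,0],0,50],[[0,0,0],0,50],[[0,0,0],0,50],[[0,0,0],0,50]]'
cat >> h.py <<'E'
from scipy.spatial.transform import Rotation as Ro
def wray(px,s):
    P=manip.camera_params("wrist");K=np.array(P["intrinsics"]);T=np.array(P["T_tool_cam"])
    v=np.array([(px[0]-K[0,2])/K[0,0],(px[1]-K[1,2])/K[1,1]]);t=np.hypot(*v)
    e=v/t if t>0 else v
    c=np.array([np.sin(t)*e[0],-np.sin(t)*e[1],-np.cos(t)])
    w,x,y,z=s["tcp_rot"];R=Ro.from_quat([x,y,z,w]).as_matrix()
    return R@T[:3,3]+np.array(s["ee_pos"]), R@T[:3,:3]@c, R@T[:3,:3]@[0,0,-1]
def w_at_z(px,s,z):
    o,d,_=wray(px,s);return o+d*(z-o[2])/d[2]
def w_depth(px,s,dep,half=1):
    o,d,ax=wray(px,s);u,v=int(round(px[0])),int(round(px[1]))
    q=dep[v-half:v+half+1,u-half:u+half+1];q=np.median(q[q>0]);return o+d*q/(d@ax)
E
python3 - <<'E'
from h import *
np.set_printoptions(precision=1,suppress=True)
s=manip.get_state();im,d=manip.get_image("wrist");cv2.imwrite("pics/w1.png",im);np.save("w1.npy",d)
print(s["ee_pos"],s["tcp_rot"])
for t in("pin_tool_mid","stand_mouth"):
    for r in manip.tip_of("wrist",t): print(t,np.array(r["point"]),round(r["p"],2),w_depth(r["point"],s,d),w_at_z(r["point"],s,84 if t[0]=="p" else 50))
E
```

```text
time: 1.63
ee_pos: [459.3, 291.1, 231.7]
tcp_rot: [0.0, 0.161, 0.987, 0.0]
contact_force: [0.9, 0.4, -0.1]
width: 49.7
grasp_force: 0.0
time: 2.05
ee_pos: [497.8, 245.4, 231.3]
tcp_rot: [-0.0, 0.16, 0.987, 0.0]
contact_force: [0.0, 0.3, 0.0]
width: 50.3
grasp_force: 0.0
[497.8 245.4 231.3] [-0.   0.2  1.   0. ]
pin_tool_mid [334.6 354.9] 0.7 [594.7 229.  120.2] [618.3 223.3  84. ]
pin_tool_mid [310.8 238.2] 0.65 [498.5 241.4 112.1] [505.8 238.5  84. ]
stand_mouth [223.6 327.5] 0.62 [477.6 220.1 266.8] [575.4 121.1  50. ]
stand_mouth [309.4 227.6] 0.59 [496.  240.8  89.1] [505.1 237.   50. ]
```

View pics/w1.png

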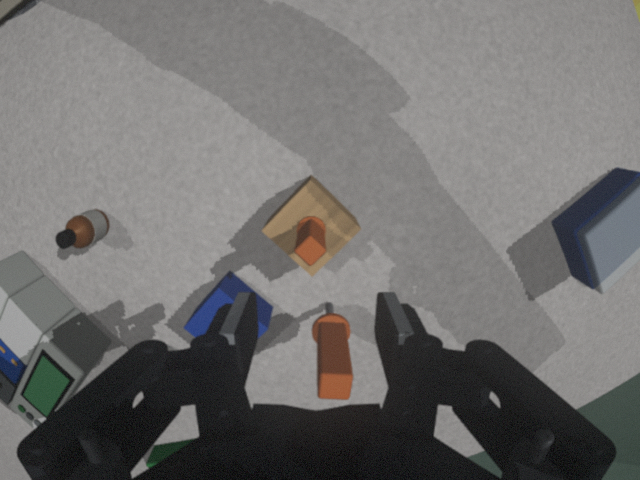

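```bash
cat > m.py <<'E'
from h import *
np.set_printoptions(precision=1,suppress=True)
s=manip.get_state();im,d=manip.get_image("wrist");cv2.imwrite("pics/w2.png",im)
hsv=cv2.cvtColor(im,cv2.COLOR_BGR2HSV)
g=np.mgrid[150:300,230:390];P=[]
for v,u in zip(g[0].ravel(),g[1].ravel()): P.append(w_depth((u,v),s,d,0) if d[v,u]>0 else (0,0,0))
P=np.array(P);h=hsv[150:300,230:390].reshape(-1,3)
org=(h[:,0]<14)&(h[:,1]>150)
top=P[org&(P[:,2]>108)]
print(len(top),np.median(top[:,2]),cv2.minAreaRect(top[:,:2].astype(np.float32)),top.mean(0))
col=P[org&(P[:,2]<62)];print("collar",len(col),np.median(col[:,2]),cv2.minEnclosingCircle(col[:,:2].astype(np.float32)))
st=P[(P[:,2]>44)&(P[:,2]<56)&(abs(P[:,0]-505)<60)&(abs(P[:,1]-237)<60)]
print("stand",len(st),np.median(st[:,2]),cv2.minAreaRect(st[:,:2].astype(np.float32)))
m=org.reshape(150,160).astype(np.uint8)
for c in cv2.findContours(m,cv2.RETR_EXTERNAL,cv2.CHAIN_APPROX_SIMPLE)[0]:
    if cv2.contourArea(c)>50: print([(p[0]+230,p[1]+150) for p in cv2.approxPolyDP(c,2,True)[:,0]])
E
python3 m.py
```

```text
Traceback (most recent call last):
  File "m.py", line 6, in <module>
    for v,u in zip(g[0].ravel(),g[1].ravel()): P.append(w_depth((u,v),s,d,0) if d[v,u]>0 else (0,0,0))
                                                        ~~~~~~~^^^^^^^^^^^^^
  File "h.py", line 25, in w_depth
    o,d,ax=wray(px,s);u,v=int(round(px[0])),int(round(px[1]))
           ~~~~^^^^^^
  File "h.py", line 16, in wray
    P=manip.camera_params("wrist");K=np.array(P["intrinsics"]);T=np.array(P["T_tool_cam"])
ValueError: time passes only in moves, steps and waits
```

```bash
sed -i 's/P=manip.camera_params("wrist");K=/P=WP;K=/; s/^def wray/WP=manip.camera_params("wrist")\ndef wray/' h.py; python3 m.py
```

```text
425 112.51202225945099 ((506.9239807128906, 238.0024871826172), (16.126667022705078, 16.632938385009766), 26.930999755859375) [506.7 238.  112.5]
collar 61 52.35685052383599 ((254.22747802734375, 124.52352905273438), 283.0861511230469)
stand 3892 48.65836609394145 ((507.5057678222656, 237.51806640625), (65.06710815429688, 64.96308898925781), 27.083166122436523)
[(np.int32(309), np.int32(237)), (np.int32(295), np.int32(250)), (np.int32(310), np.int32(264)), (np.int32(323), np.int32(249))]
```

```bash
python3 -m jog '[[[0.046,-0.037,0],-0.222,50],[[0,0,0],-0.222,50],[[0,0,0],-0.222,50],[[0,0,0],-0.222,50],[[0,0,0],-0.222,50],[[0,0,0],-0.222,50],[[0,0,-0.05],-0.222,50],[[0,0,-0.05],0,50],[[0,0,0],0,50],[[0,0,0],0,50]]'; python3 m.py | cut -c1-250;python3 -c "
from h import *
s=manip.get_state();w,x,y,z=s['tcp_rot'];print(s['ee_pos'],Ro.from_quat([x,y,z,w]).as_matrix().round(3))"
```

```text
time: 3.13
ee_pos: [506.9, 237.5, 210.7]
tcp_rot: [-0.0, 0.521, 0.854, -0.001]
contact_force: [0.1, -0.2, 0.8]
width: 50.2
grasp_force: 0.0
545 112.53310158082459 ((506.9141845703125, 238.2646026611328), (15.596277236938477, 17.618799209594727), 26.985960006713867) [507.  238.5 112.5]
collar 90 52.84990228693488 ((258.68017578125, 121.1705093383789), 285.65325927734375)
stand 4587 48.63910141691241 ((507.2460632324219, 237.7134552001953), (63.96112823486328, 64.43817138671875), 27.260700225830078)
[(np.int32(306), np.int32(231)), (np.int32(305), np.int32(253)), (np.int32(328), np.int32(254)), (np.int32(328), np.int32(231))]
[507.23688649 237.510478   211.28483594] [[-0.457  0.89  -0.   ]
 [ 0.89   0.457 -0.   ]
 [ 0.    -0.    -1.   ]]
```

```bash
python3 -m jog '[[[0,0.003,-0.12],0,50],[[0,0,-0.12],0,50],[[0,0,-0.12],0,50],[[0,0,-0.12],0,50],[[0,0,-0.1],0,50],[[0,0,-0.06],0,50],[[0,0,-0.04],0,50],[[0,0,0],0,50],[[0,0,0],0,50]]' 40
python3 -m jog '[[[0,0,0],0,10],[[0,0,0],0,10],[[0,0,0],0,10],[[0,0,0],0,10],[[0,0,0],0,10],[[0,0,0],0,10],[[0,0,0],0,10],[[0,0,0],0,10]]' 40
```

```text
time: 3.93
ee_pos: [507.9, 238.2, 76.1]
tcp_rot: [0.0, 0.522, 0.853, 0.0]
contact_force: [0.6, 0.1, 1.1]
width: 50.4
grasp_force: 0.0
time: 4.6
ee_pos: [508.0, 238.3, 76.3]
tcp_rot: [0.0, 0.523, 0.853, 0.001]
contact_force: [-1.2, -0.9, 7.6]
width: 17.4
grasp_force: 43.5
```

```bash
python3 -m jog '[[[0,0,0],0,10],[[0,0,0],0,10],[[0,0,0.03],0,10],[[0,0,0.05],0,10],[[0,0,0.08],0,10],[[0,0,0.12],0,10],[[0,0,0.15],0,10],[[0,0,0.15],0,10],[[0,0,0.1],0,10],[[0,0,0.02],0,10]]' 80
python3 - <<'E'
from h import *
np.set_printoptions(precision=1,suppress=True)
for c in ("top",):
    im,d=manip.get_image(c)
    R=manip.tip_of(c,"recess")[0];print(R,at_z(c,R["point"],80))
    P=manip.camera_params(c);K=np.array(P["intrinsics"]);T=np.array(P["world_from_camera"])
    v,u=np.mgrid[190:360,310:490];dd=d[190:360,310:490].ravel()
    r=np.linalg.inv(K)@np.array([u.ravel(),v.ravel(),np.ones(u.size)])
    W=(T[:3,:3]@np.array([r[0]*dd,-r[1]*dd,-dd])).T+T[:3,3]
    m=(W[:,2]>72)&(W[:,2]<90)
    print("analyser",m.sum(),np.median(W[m][:,2]),cv2.minAreaRect(W[m][:,:2].astype(np.float32)))
    hsv=cv2.cvtColor(im[190:360,310:490],cv2.COLOR_BGR2HSV).reshape(-1,3)
    red=((hsv[:,0]<8)|(hsv[:,0]>172))&(hsv[:,1]>120)&m
    red=((hsv[:,0]<8)|(hsv[:,0]>172))&(hsv[:,1]>120)
    print("red",red.sum(),np.c_[u.ravel(),v.ravel()][red].mean(0),W[red].mean(0))
    gr=(hsv[:,1]<40)&(hsv[:,2]<130)&m
    cv2.imwrite("pics/an.png",cv2.resize(im[200:345,325:475],None,fx=5,fy=4.99,interpolation=cv2.INTER_CUBIC)[:600])
E
```

```text
time: 5.43
ee_pos: [509.0, 238.6, 220.3]
tcp_rot: [0.001, 0.523, 0.853, 0.003]
contact_force: [0.3, -0.0, -0.2]
width: 17.4
grasp_force: 78.0
{'point': [433.5, 259.1], 'p': 0.72} [ 566.8 -261.8   80. ]
analyser 8937 79.45787676331861 ((539.666748046875, -192.04388427734375), (179.92962646484375, 200.87135314941406), 27.316946029663086)
red 44 [423.5 261.9] [ 560.2 -239.2   92.3]
```

View pics/an.png

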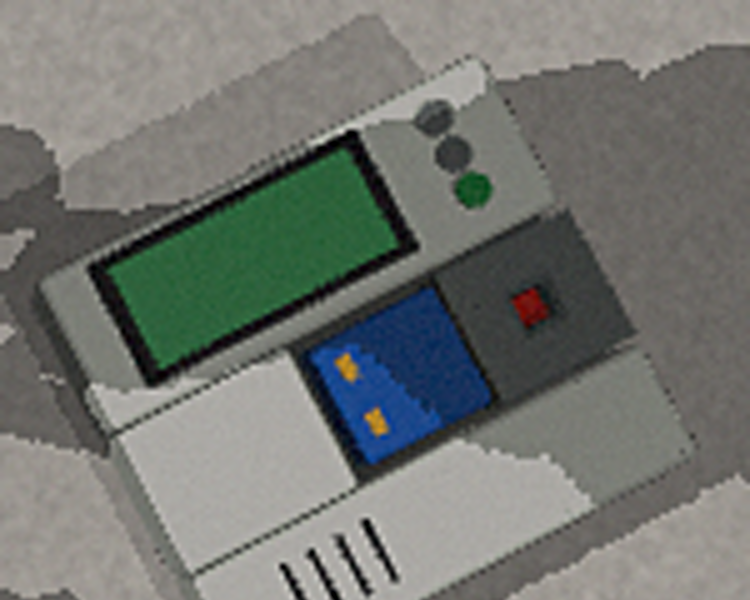

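```bash
python3 -m jog '[[[0.005,-0.09,0],-0.1,10],[[0.005,-0.18,0],-0.222,10],[[0.005,-0.18,0],-0.222,10],[[0.005,-0.18,0],-0.222,10],[[0.005,-0.18,0],-0.222,10],[[0.005,-0.18,0],-0.222,10],[[0.005,-0.18,0],-0.222,10],[[0.005,-0.18,0],-0.222,10],[[0.005,-0.18,0],-0.222,10],[[0.005,-0.18,0],-0.222,10]]'
python3 -m jog '[[[0.005,-0.18,0],-0.222,10],[[0.005,-0.18,0],-0.222,10],[[0.005,-0.18,0],-0.222,10],[[0.005,-0.18,0],-0.222,10],[[0.005,-0.17,0],-0.121,10],[[0,-0.08,0],0,10],[[0,0,0],0,10],[[0,0,0],0,10],[[0,0,0],0,10]]'
cat > w.py <<'E'
from h import *
import sys
np.set_printoptions(precision=1,suppress=True)
s=manip.get_state();im,d=manip.get_image("wrist");cv2.imwrite(sys.argv[1],im);np.save("w.npy",d)
w,x,y,z=s["tcp_rot"];print(s["ee_pos"],"ytool",Ro.from_quat([x,y,z,w]).as_matrix()[:,1].round(3),s["qpos"])
for t in("recess","pin_tip"):
    for r in manip.tip_of("wrist",t): print(t,np.array(r["point"]),round(r["p"],2),w_depth(r["point"],s,d),w_at_z(r["point"],s,80 if t[0]=="r" else s["ee_pos"][2]-66))
hsv=cv2.cvtColor(im,cv2.COLOR_BGR2HSV)
red=(((hsv[:,:,0]<8)|(hsv[:,:,0]>172))&(hsv[:,:,1]>150)).astype(np.uint8)
n,l,st,c=cv2.connectedComponentsWithStats(red)
for i in range(1,n):
    if st[i,4]>15 : print("red",st[i],c[i],w_depth(c[i],s,d),w_at_z(c[i],s,71))
E
python3 w.py pics/w3.png
```

```text
time: 6.37
ee_pos: [516.1, -106.1, 214.1]
tcp_rot: [-0.0, 0.881, 0.473, -0.001]
contact_force: [0.7, 0.1, -0.9]
width: 17.0
grasp_force: 77.9
time: 7.12
ee_pos: [522.1, -297.1, 214.3]
tcp_rot: [-0.001, 0.97, 0.242, -0.001]
contact_force: [0.7, 0.8, -0.7]
width: 16.9
grasp_force: 78.2
[ 522.1 -297.1  214.3] ytool [ 0.5 -0.9 -0. ] [-0.2  0.4  0.8  1.6 -0.3  1.3 -0.4]
recess [297.8 155.2] 0.8 [ 565.7 -257.7   67.3] [ 566.5 -258.    80. ]
pin_tip [316.2 258.1] 0.59 [ 524.4 -295.7  152.8] [ 523.1 -296.4  148.3]
pin_tip [230.2 143.2] 0.28 [ 551.3 -207.7   75.7] [ 560.2 -222.1  148.3]
red [ 68   0  34  16 361] [82.2  5.7] [608.2  -3.6  53.8] [606.9 -18.4  71. ]
red [300 148   6  14  40] [303.2 155. ] [ 567.7 -261.4   66.9] [ 567.9 -261.4   71. ]
red [ 556  334   68  107 3651] [596.8 389.6] [  405.3 -1274.6  -290.9] [ 506.3 -708.3   71. ]
```

View pics/w3.png

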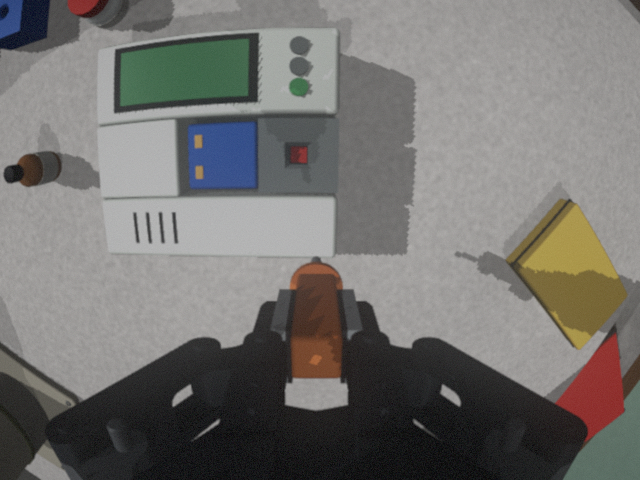

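```bash
python3 -m jog '[[[0.07,0.06,0],0,10],[[0.08,0.07,0],0,10],[[0.067,0.062,0],0,10],[[0,0,-0.08],0,10],[[0,0,-0.08],0,10],[[0,0,-0.05],0,10],[[0,0,-0.02],0,10],[[0,0,0],0,10],[[0,0,0],0,10]]'
python3 w.py pics/w4.png; python3 -c "
import cv2
a=cv2.imread('pics/w4.png')[180:330,230:400];cv2.imwrite('pics/w4c.png',cv2.resize(a,None,fx=4,fy=4,interpolation=cv2.INTER_CUBIC))"
```

```text
time: 8.02
ee_pos: [566.1, -259.7, 169.8]
tcp_rot: [0.0, 0.97, 0.242, 0.0]
contact_force: [0.4, -0.2, -0.4]
width: 17.3
grasp_force: 78.2
[ 566.1 -259.7  169.8] ytool [ 0.5 -0.9  0. ] [-0.2  0.4  0.8  1.6 -0.3  1.2 -0.5]
recess [311.8 245.8] 0.68 [ 562.7 -258.1   67.4] [ 566.2 -256.4   80. ]
pin_tip [316.5 257.2] 0.83 [ 568.6 -258.5  106.7] [ 567.8 -259.   103.8]
red [  45   14   40   48 1404] [63.8 37.6] [619.6  -0.1  53.1] [620.3 -15.8  71. ]
red [313 235  10  15 112] [318.4 241.8] [ 567.4 -260.7   67.3] [ 568.3 -260.2   71. ]
red [ 567  376   59   98 2154] [603.4 424.5] [  372.8 -1345.8  -291.5] [ 527.1 -672.    71. ]
```

View pics/w4c.png

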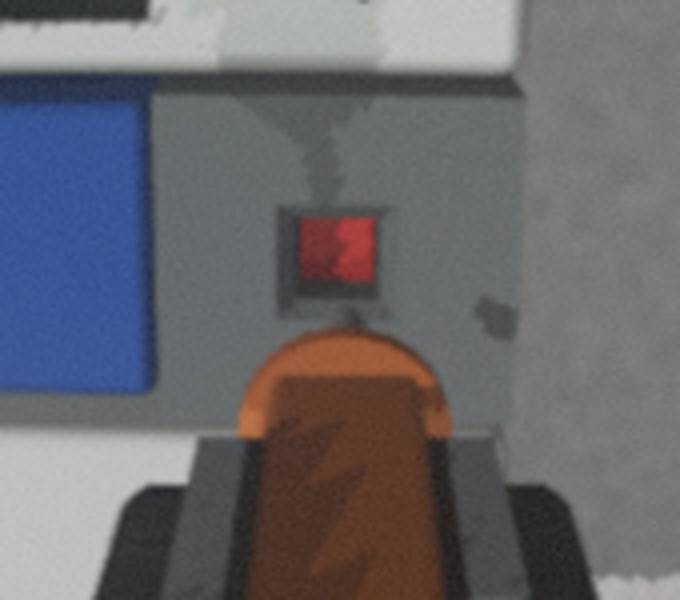

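```bash
python3 -m jog '[[[-0.005,0.0085,0],0,10],[[0,0,-0.03],0,10],[[0,0,-0.03],0,10],[[0,0,-0.03],0,10],[[0,0,-0.01],0,10],[[0,0,0],0,10],[[0,0,0],0,10]]'
python3 w.py pics/w5.png | head -4
python3 -m jog '[[[0,0,-0.01],0,10],[[0,0,-0.01],0,10],[[0,0,-0.01],0,10],[[0,0,0],0,10]]'
```

```text
time: 8.75
ee_pos: [564.7, -258.0, 149.1]
tcp_rot: [0.0, 0.97, 0.242, -0.0]
contact_force: [-0.2, 0.1, -0.6]
width: 17.0
grasp_force: 78.2
[ 564.7 -258.   149.1] ytool [ 0.5 -0.9 -0. ] [-0.2  0.5  0.7  1.6 -0.3  1.2 -0.5]
recess [316.5 256.4] 0.78 [ 566.9 -257.    83.3] [ 565.9 -257.5   80. ]
pin_tip [314.9 257.1] 0.59 [ 567.  -255.9   86.2] [ 566.  -256.4   83.1]
red [  31    7   42   52 1569] [51.2 32.2] [619.5  -1.8  54.2] [620.1 -17.7  71. ]
time: 9.23
ee_pos: [564.6, -257.8, 142.8]
tcp_rot: [-0.0, 0.97, 0.242, -0.0]
contact_force: [-0.1, -0.3, 0.1]
width: 17.3
grasp_force: 78.2
```

```bash
python3 -m jog '[[[0,0,-0.01],0,10],[[0,0,-0.005],0,10],[[0,0,0],0,10]]' | sed -n 2p\;4p
python3 -m jog '[[[0,0,-0.005],0,10],[[0,0,-0.005],0,10],[[0,0,0],0,10]]'| sed -n 2p\;4p
python3 -m jog '[[[0,0,-0.005],0,10],[[0,0,-0.005],0,10],[[0,0,0],0,10]]'| sed -n 2p\;4p
```

```text
ee_pos: [564.7, -257.9, 140.0]
contact_force: [0.3, 0.2, -0.8]
ee_pos: [564.8, -257.9, 138.2]
contact_force: [-0.4, -0.0, -1.1]
ee_pos: [564.8, -257.9, 136.1]
contact_force: [-0.1, 0.8, 0.1]
```

```bash
for i in 1; do python3 -m jog '[[[0,0,-0.005],0,10],[[0,0,-0.005],0,10],[[0,0,0],0,10]]' | sed -n 2p\;4p
python3 -m jog '[[[0,0,-0.005],0,10],[[0,0,0],0,10],[[0,0,0],0,10]]'| sed -n 2p\;4p; done
```

```text
ee_pos: [564.9, -258.0, 134.5]
contact_force: [-1.0, 0.9, 2.6]
ee_pos: [565.0, -258.0, 133.6]
contact_force: [-0.6, 1.3, 4.1]
```

```bash
python3 -m jog '[[[0,0,-0.005],0,10],[[0,0,-0.005],0,10],[[0,0,0],0,10]]' | sed -n 2p\;4p
python3 -m jog '[[[0,0,-0.005],0,10],[[0,0,0],0,10],[[0,0,0],0,10]]'| sed -n 2p\;4p
```

```text
ee_pos: [565.0, -258.0, 131.4]
contact_force: [-0.3, 0.3, 5.5]
ee_pos: [565.0, -258.1, 130.6]
contact_force: [-1.2, 0.3, 5.5]
```

```bash
python3 -m jog '[[[0,0,-0.005],0,10],[[0,0,0],0,10],[[0,0,0],0,10]]' | sed -n 2p\;4p
python3 -m jog '[[[0,0,-0.003],0,10],[[0,0,0],0,10],[[0,0,0],0,10]]'| sed -n 2p\;4p
python3 -m jog '[[[0,0,0],0,10],[[0,0,0],0,10]]'| sed -n 2p\;4p
```

```text
ee_pos: [565.0, -258.1, 129.7]
contact_force: [-1.6, 1.0, 6.6]
ee_pos: [565.1, -258.1, 129.3]
contact_force: [-1.9, 0.8, 8.4]
ee_pos: [565.1, -258.1, 129.3]
contact_force: [-1.5, 1.1, 8.7]
```

```bash
python3 -m jog '[[[0.0046,-0.0089,0],0,10],[[0.0046,-0.0089,0],0,10],[[0.0046,-0.0089,0],0,10],[[0,0,0],0,10]]' 100| sed -n 2p\;4p
python3 -m jog '[[[0.0046,-0.0089,0],0,10],[[0.0046,-0.0089,0],0,10],[[0.0046,-0.0089,0],0,10],[[0,0,0],0,10]]'| sed -n 2p\;4p
```

```text
ee_pos: [568.0, -263.7, 129.3]
contact_force: [-1.7, 1.0, 8.0]
ee_pos: [570.7, -269.1, 129.4]
contact_force: [-1.3, -0.0, 8.2]
```

```bash
python3 w.py pics/w6.png|head -4; python3 -c "
import cv2
a=cv2.imread('pics/w6.png')[150:350,200:430];cv2.imwrite('pics/w6c.png',cv2.resize(a,None,fx=3,fy=3,interpolation=cv2.INTER_CUBIC))"
```

```text
[ 570.7 -269.1  129.4] ytool [ 0.5 -0.9  0. ] [-0.2  0.5  0.7  1.6 -0.4  1.2 -0.5]
recess [316.7 271.6] 0.9 [ 578.6 -265.1  105.5] [ 570.1 -269.7   80. ]
pin_tip [313.5 257.8] 0.83 [ 572.5 -266.4   67.4] [ 571.3 -267.    63.4]
red [   5    5   48   54 1669] [25.3 32. ] [619.9  -3.   53.4] [621.  -21.8  71. ]
```

View pics/w6c.png

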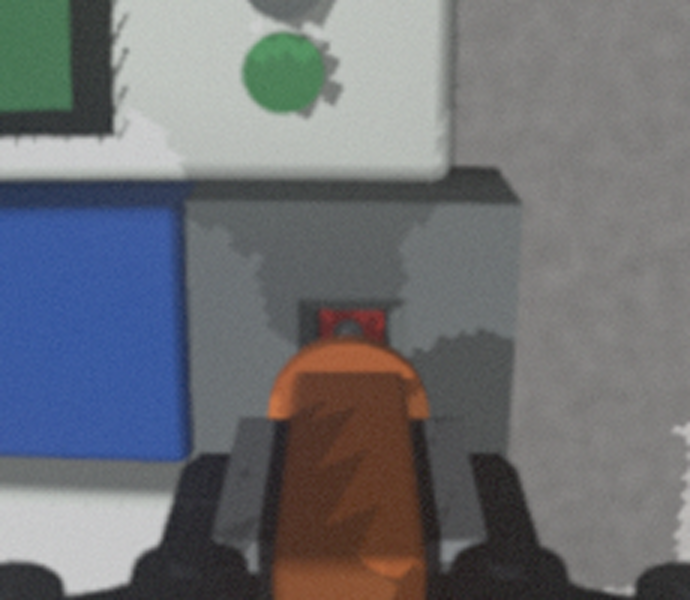

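```bash
python3 -m jog '[[[0.0046,-0.0089,0],0,10],[[0.0046,-0.0089,0],0,10],[[0.0046,-0.0089,0],0,10],[[0.0046,-0.0089,0],0,10],[[0.0046,-0.0089,0],0,10],[[0,0,0],0,10]]'| sed -n 2p\;4p
python3 -m jog '[[[0.0046,-0.0089,0],0,10],[[0.0046,-0.0089,0],0,10],[[0.0046,-0.0089,0],0,10],[[0.0046,-0.0089,0],0,10],[[0.0046,-0.0089,0],0,10],[[0,0,0],0,10]]'| sed -n 2p\;4p
```

```text
ee_pos: [575.3, -278.0, 129.4]
contact_force: [-0.8, 0.4, 8.1]
ee_pos: [579.9, -286.9, 129.4]
contact_force: [-0.7, 1.3, 8.3]
```

```bash
python3 -m jog '[[[0.0046,-0.0089,0],0,10],[[0.0046,-0.0089,0],0,10],[[0.0046,-0.0089,0],0,10],[[0,0,0],0,10]]'| sed -n 2p\;4p
python3 -m jog '[[[0.0046,-0.0089,0],0,10],[[0.0023,-0.0045,0],0,10],[[0,0,0],0,10]]'| sed -n 2p\;4p
python3 -m jog '[[[0.0023,-0.0045,0],0,10],[[0.0023,-0.0045,0],0,10],[[0,0,0],0,10]]'| sed -n 2p\;4p
```

```text
ee_pos: [582.7, -292.2, 129.4]
contact_force: [-0.4, 0.4, 7.8]
ee_pos: [584.0, -294.8, 129.4]
contact_force: [-2.3, -0.0, 7.8]
ee_pos: [584.6, -295.8, 129.3]
contact_force: [-4.0, 2.5, 9.3]
```

```bash
python3 -m jog '[[[0.0023,-0.0045,0],0,10],[[0,0,0],0,10]]'| sed -n 2p\;4p
python3 -m jog '[[[0.0023,-0.0045,0],0,10],[[0,0,0],0,10]]'| sed -n 2p\;4p; python3 w.py pics/w7.png|head -3
python3 - <<'E'
from h import *
im,d=manip.get_image("top")
P=manip.camera_params("top");K=np.array(P["intrinsics"]);T=np.array(P["world_from_camera"])
v,u=np.mgrid[190:360,310:520];dd=d[190:360,310:520].ravel()
r=np.linalg.inv(K)@np.array([u.ravel(),v.ravel(),np.ones(u.size)])
W=(T[:3,:3]@np.array([r[0]*dd,-r[1]*dd,-dd])).T+T[:3,3]
a=np.radians(27.3);q=W[:,:2]-[539.67,-192.04];x=q@[np.cos(a),np.sin(a)];y=q@[-np.sin(a),np.cos(a)]
m=(W[:,2]>72)&(W[:,2]<86)
for lo,hi in((-60,-40),(-30,-22),(-22,-12),(-12,0),(0,10),(10,17),(30,60)):
    k=m&(x>lo)&(x<hi); print(lo,y[k].min() if k.any() else None)
E
```

```text
ee_pos: [585.3, -296.7, 129.3]
contact_force: [-2.4, 2.1, 8.8]
ee_pos: [585.6, -297.1, 129.2]
contact_force: [-3.6, 4.3, 10.6]
[ 585.6 -297.1  129.2] ytool [ 0.5 -0.9 -0. ] [-0.1  0.6  0.7  1.5 -0.4  1.2 -0.4]
recess [312.5 258.2] 0.73 [ 586.2 -294.2   65.2] [ 590.7 -292.    80. ]
recess [312.1 265.6] 0.57 [ 595.1 -289.8  105.3] [ 586.9 -293.8   80. ]
-60 -98.69132571972143
-30 -124.55276912070649
-22 -87.63721995421736
-12 -87.66721718638621
0 -139.33729578287293
10 -141.99309158805477
30 -100.36280217660592
```

```bash
python3 -m jog '[[[0.0023,-0.0045,0],0,10],[[0.0023,-0.0045,0],0,10],[[0,0,0],0,10]]'| sed -n 2p\;4p
python3 -m jog '[[[0.0023,-0.0045,0],0,10],[[0,0,0],0,10]]'| sed -n 2p\;4p
```

```text
ee_pos: [586.9, -299.2, 129.3]
contact_force: [-1.8, 3.4, 8.5]
ee_pos: [587.3, -299.9, 129.3]
contact_force: [-2.1, 3.6, 9.5]
```

```bash
python3 -m jog '[[[0.0023,-0.0045,0],0,10],[[0.0023,-0.0045,0],0,10],[[0,0,0],0,10]]'| sed -n 2p\;4p
python3 -m jog '[[[0.0023,-0.0045,0],0,10],[[0,0,0],0,10]]'| sed -n 2p\;4p
```

```text
ee_pos: [587.7, -300.4, 129.2]
contact_force: [-5.8, 8.5, 14.1]
ee_pos: [587.9, -300.6, 129.1]
contact_force: [-7.9, 10.6, 15.4]
```

```bash
python3 -m jog '[[[-0.002,0.004,0.01],0,10],[[0,0,0.015],0,10],[[0,0,0.02],0,10],[[0,0,0],0,10]]'| sed -n 2p\;4p
python3 -m jog '[[[-0.007,0.0135,0.02],0,10],[[0,0,0.02],0,10],[[0,0,0.05],0,10],[[0,0,0.1],0,10],[[0,0,0.15],0,10],[[0,0,0.1],0,10],[[0,0,0],0,10]]'| sed -n 2p\;4p
python3 - <<'E'
from h import *
im,d=manip.get_image("top")
P=manip.camera_params("top");K=np.array(P["intrinsics"]);T=np.array(P["world_from_camera"])
v,u=np.mgrid[190:360,310:520];dd=d[190:360,310:520].ravel()
r=np.linalg.inv(K)@np.array([u.ravel(),v.ravel(),np.ones(u.size)])
W=(T[:3,:3]@np.array([r[0]*dd,-r[1]*dd,-dd])).T+T[:3,3]
a=np.radians(27.3);q=W[:,:2]-[539.67,-192.04];x=q@[np.cos(a),np.sin(a)];y=q@[-np.sin(a),np.cos(a)]
m=(W[:,2]>72)&(W[:,2]<86)
for lo,hi in((-30,-22),(-22,-12),(-12,0),(0,10),(10,17)):
    k=m&(x>lo)&(x<hi); print(lo,y[k].min() if k.any() else None)
E
python3 w.py pics/w8.png|head -5
```

```text
ee_pos: [587.4, -300.5, 137.1]
contact_force: [-3.2, 6.4, 4.3]
ee_pos: [587.9, -301.8, 231.5]
contact_force: [1.3, -1.6, -0.1]
-30 -131.63571990054467
-22 -131.09061843351162
-12 -131.39737411609977
0 -141.66499148645073
10 -141.3614733138121
[ 587.4 -301.2  228.9] ytool [ 0.5 -0.9  0. ] [-0.1  0.5  0.8  1.4 -0.3  1.4 -0.4]
recess [310.7 224.2] 0.82 [ 584.9 -298.2   67.5] [ 587.6 -296.9   80. ]
pin_tip [314.7 261. ] 0.92 [ 589.6 -299.3  172.3] [ 586.8 -300.8  162.9]
red [ 47  39  32  39 944] [62.  57.9] [620.1  -0.3  53.3] [621.7 -15.1  71. ]
red [308 216   7  13  59] [311.7 221.9] [ 586.9 -298.1   66.9] [ 587.8 -297.6   71. ]
```

```bash
python3 -m jog '[[[-0.01,0.09,0],0.1,10],[[-0.027,0.18,0],0.222,10],[[-0.027,0.18,0],0.222,10],[[-0.027,0.18,0],0.222,10],[[-0.027,0.18,0],0.222,10],[[-0.027,0.18,0],0.222,10],[[-0.027,0.18,0],0.222,10],[[-0.027,0.18,0],0.222,10],[[-0.027,0.18,0],0.222,10],[[-0.027,0.18,0],0.222,10]]'|sed -n 2,3p
python3 -m jog '[[[-0.027,0.18,0],0.222,10],[[-0.027,0.18,0],0.222,10],[[-0.027,0.18,0],0.222,10],[[-0.027,0.18,0],0.222,10],[[-0.027,0.17,0],0.121,10],[[0,0,0],0,10],[[0,0,0],0,10],[[0,0,0],0,10]]'|sed -n 2,4p
cat > st.py <<'E'
from h import *
np.set_printoptions(precision=1,suppress=True)
s=manip.get_state();im,d=manip.get_image("wrist");cv2.imwrite("pics/w9.png",im)
P=np.array([w_depth((u,v),s,d,0) if d[v,u]>0 else (0,0,0) for v in range(60,360) for u in range(180,460)])
st=P[(P[:,2]>44)&(P[:,2]<56)&(abs(P[:,0]-507)<55)&(abs(P[:,1]-237)<55)]
print(s["ee_pos"],"stand",len(st),cv2.minAreaRect(st[:,:2].astype(np.float32)))
for t in ("pin_tip","stand_mouth"):
  for r in manip.tip_of("wrist",t): print(t,np.array(r["point"]),round(r["p"],2),w_depth(r["point"],s,d),w_at_z(r["point"],s,50 if t[0]=="s" else s["ee_pos"][2]-66))
E
python3 st.py
```

```text
ee_pos: [534.8, 43.7, 225.0]
tcp_rot: [-0.0, 0.717, 0.697, -0.0]
ee_pos: [508.8, 219.1, 224.9]
tcp_rot: [-0.0, 0.523, 0.852, -0.001]
contact_force: [0.1, -1.1, 0.1]
[508.8 219.1 224.9] stand 5130 ((507.70074462890625, 237.40724182128906), (64.14772033691406, 64.3191909790039), 27.561664581298828)
pin_tip [318.1 255.9] 0.81 [508.8 221.9 159.1] [508.8 221.9 158.9]
pin_tip [403.2 243.6] 0.6 [604.5 227.9   7.4] [550.4 251.4 158.9]
stand_mouth [320.  198.6] 0.63 [507.1 230.8  11.4] [503.8 236.5  50. ]
stand_mouth [314.1 396.5] 0.62 [606.6  20.8  19.7] [595.2  43.8  50. ]
```

```bash
python3 -m jog '[[[-0.006,0.085,0],0,10],[[0,0,-0.1],0,10],[[0,0,-0.12],0,10],[[0,0,-0.12],0,10],[[0,0,-0.05],0,10],[[0,0,0],0,10],[[0,0,0],0,10],[[0,0,0],0,10]]'|sed -n 2,4p
python3 st.py; python3 -c "
import cv2
a=cv2.imread('pics/w9.png')[160:320,240:400];cv2.imwrite('pics/w9c.png',cv2.resize(a,None,fx=3.7,fy=3.7,interpolation=cv2.INTER_CUBIC))"
```

```text
ee_pos: [508.6, 237.1, 149.3]
tcp_rot: [0.001, 0.523, 0.852, 0.001]
contact_force: [-0.6, 0.3, 0.3]
[508.6 237.1 149.3] stand 7231 ((507.5861511230469, 237.58631896972656), (64.4254150390625, 65.07855987548828), 26.9957218170166)
pin_tip [410.5 289.3] 0.71 [603.5 226.8  10. ] [570.2 246.2  83.3]
pin_tip [315.8 257.5] 0.61 [507.3 240.   88.4] [508.1 238.5  83.3]
stand_mouth [324.8 397.9] 0.75 [580.1 113.8  39. ] [575.5 122.   50. ]
stand_mouth [314.  241.2] 0.59 [510.5 231.1  22.8] [506.9 238.2  50. ]
```

View pics/w9c.png

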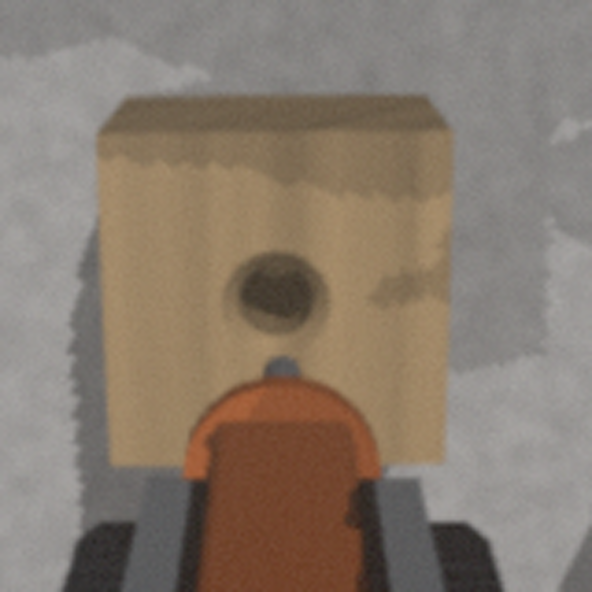

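```bash
python3 -m jog '[[[-0.004,-0.001,0],0,10],[[0,0,-0.06],0,10],[[0,0,-0.06],0,10],[[0,0,-0.04],0,10],[[0,0,-0.03],0,10],[[0,0,-0.03],0,10],[[0,0,0],0,10]]'|sed -n 2,4p
python3 -m jog '[[[0,0,-0.03],0,10],[[0,0,-0.03],0,10],[[0,0,-0.03],0,10],[[0,0,0],0,10]]'|sed -n 2,4p
```

```text
ee_pos: [506.2, 236.4, 102.1]
tcp_rot: [-0.0, 0.523, 0.853, -0.001]
contact_force: [0.0, -0.7, -0.4]
ee_pos: [506.3, 236.5, 84.4]
tcp_rot: [-0.0, 0.523, 0.853, -0.001]
contact_force: [-0.1, -0.0, -1.0]
```

```bash
python3 -m jog '[[[0,0,-0.02],0,10],[[0,0,-0.01],0,10],[[0,0,0],0,10]]'|sed -n 2p\;4p
python3 -m jog '[[[0,0,-0.01],0,10],[[0,0,0],0,10],[[0,0,0],0,10]]'|sed -n 2p\;4p
python3 -m jog '[[[0,0,-0.005],0,10],[[0,0,0],0,10],[[0,0,0],0,10]]'|sed -n 2p\;4p
```

```text
ee_pos: [506.7, 236.7, 79.3]
contact_force: [-0.6, -0.4, -0.9]
ee_pos: [506.9, 236.9, 77.8]
contact_force: [0.0, 0.2, -0.4]
ee_pos: [506.9, 236.8, 76.8]
contact_force: [0.1, 0.7, -0.3]
```

```bash
python3 -m jog '[[[0,0,-0.005],0,10],[[0,0,0],0,10],[[0,0,0],0,10]]'|sed -n 2p\;4p
python3 -m jog '[[[0,0,-0.005],0,10],[[0,0,0],0,10],[[0,0,0],0,10]]'|sed -n 2p\;4p
```

```text
ee_pos: [507.1, 236.9, 76.5]
contact_force: [-3.4, -1.8, 7.2]
ee_pos: [507.1, 237.0, 76.4]
contact_force: [-6.5, -3.6, 17.0]
```

```bash
python3 -m jog '[[[0,0,0.005],0,10],[[0,0,0.002],0,20],[[0,0,0],0,24],[[0,0,0],0,30],[[0,0,0],0,36],[[0,0,0],0,44],[[0,0,0],0,50],[[0,0,0],0,50],[[0,0,0],0,50]]' 20 |tail -4
python3 -m jog '[[[0,0,0.02],0,50],[[0,0,0.08],0,50],[[0,0,0.12],0,50],[[0,0,0.12],0,50],[[0,0,0.12],0,50],[[0,0,0.12],0,50],[[0,0,0.1],0,50],[[0,0,0],0,50],[[0,0,0],0,50]]'|sed -n 1,4p
sed -i 's/150:300/130:330/g;s/w2.png/w10.png/;s/reshape(150,160)/reshape(200,160)/' m.py; python3 m.py|cut -c1-200
python3 - <<'E'
from h import *
np.set_printoptions(precision=1,suppress=True)
im,d=manip.get_image("top");cv2.imwrite("pics/end.png",im)
for t,z in(("recess",80),("stain_bottle",0),("sample_jar",0),("tube_rack",0)):
    for r in manip.tip_of("top",t)[:1]: print(t,np.array(r["point"]),r["p"],at_z("top",r["point"],z))
E
```

```text
tcp_rot: [0.0, 0.523, 0.853, 0.0]
contact_force: [0.4, 0.0, 0.1]
width: 50.2
grasp_force: 0.0
time: 22.92
ee_pos: [507.5, 237.1, 213.4]
tcp_rot: [0.001, 0.523, 0.853, 0.001]
contact_force: [-0.8, 0.1, -0.4]
520 112.52617564057081 ((507.2476806640625, 237.66053771972656), (15.638738632202148, 16.906578063964844), 26.529640197753906) [507.  237.8 112.5]
collar 92 52.668923981916066 ((258.3249206542969, 122.15423583984375), 285.750732421875)
stand 4491 48.654417843956935 ((507.41485595703125, 237.5657958984375), (63.95924758911133, 64.87954711914062), 27.356916427612305)
[(np.int32(304), np.int32(251)), (np.int32(304), np.int32(272)), (np.int32(325), np.int32(273)), (np.int32(326), np.int32(251))]
recess [450.  251.6] 0.78 [ 581.6 -294.7   80. ]
stain_bottle [302.7 333. ] 0.62 [421.8  -4.9   0. ]
sample_jar [301.9 239.7] 0.59 [616.5  -2.4   0. ]
tube_rack [309.9 164.1] 0.62 [781.8 -18.9   0. ]
```

View pics/end.png

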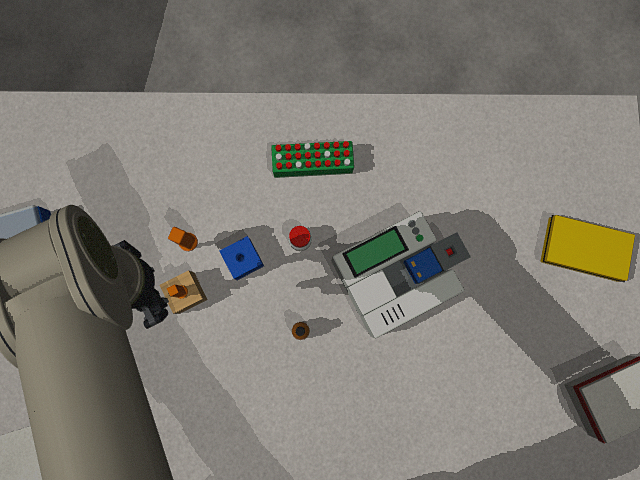

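The final picture shows the tool upright in its wooden stand at (178,291), with its top at the same height as at the start. The drawer is out, with the recess at (450,252), and the bottle, jar and rack have not moved.

```bash
python3 -c "
from plant import manip
print(manip.finish_job())"
```

```text
the job is handed in; nothing more can be done
None
```

The job is handed in: the drawer measures about 42 mm out, at its open stop, and the tool is back upright in its stand and released, but the hand-in call returned no verdict.

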